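# Shut the vials, then hold the heater's lid open at 50 degrees

## Task

Press fully shut the flip caps of the two vials that stand open in the rack, while the heater's lid is still down. Then lift the lid of the tube heater by its bar handle and hold it open at 50 degrees from shut (within 5 degrees) for a colleague to load; it has no stay and would fall, so finish while still holding the bar in the fingers, with the lid still and all four vials shut. Leave the loose bottle, beaker, stopper and marker where they are.

Things in the scene. Friction and masses are not known exactly. Their poses are not given: they have to be found in the camera images.
- vial_a: one of four identical upright clear flip-cap vials, 36 mm across, held fast in a row along y in the rack, 62 mm apart, in any order. Origin: centre of its underside at bench level; rim 80 mm up. z up; x points to its cap's hinge side, roughly away from the robot. Orange cap: disc 38 mm across, 7 mm thick, thumb tab across from the hinge; its top is 88 mm above the bench when shut
- cap_a (a joint): cap angle of vial_a in rad: 0 shut (stop), upright 1.57, 2.0 folded back (stop). Hinge line along the vial's y, 20 mm to +x of its axis, 83 mm above the bench; the cap reaches 46 mm from it (tab included), towards -x when shut. Stiff hinge: stays where left, 1 to 2 N turns it. Two of the four start open (1.0 to 1.75), two shut
- vial_b: one of four identical upright clear flip-cap vials, 36 mm across, held fast in a row along y in the rack, 62 mm apart, in any order. Origin: centre of its underside at bench level; rim 80 mm up. z up; x points to its cap's hinge side, roughly away from the robot. Orange cap: disc 38 mm across, 7 mm thick, thumb tab across from the hinge; its top is 88 mm above the bench when shut
- cap_b (a joint): cap angle of vial_b in rad: 0 shut (stop), upright 1.57, 2.0 folded back (stop). Hinge line along the vial's y, 20 mm to +x of its axis, 83 mm above the bench; the cap reaches 46 mm from it (tab included), towards -x when shut. Stiff hinge: stays where left, 1 to 2 N turns it. Two of the four start open (1.0 to 1.75), two shut
- vial_c: one of four identical upright clear flip-cap vials, 36 mm across, held fast in a row along y in the rack, 62 mm apart, in any order. Origin: centre of its underside at bench level; rim 80 mm up. z up; x points to its cap's hinge side, roughly away from the robot. Orange cap: disc 38 mm across, 7 mm thick, thumb tab across from the hinge; its top is 88 mm above the bench when shut
- cap_c (a joint): cap angle of vial_c in rad: 0 shut (stop), upright 1.57, 2.0 folded back (stop). Hinge line along the vial's y, 20 mm to +x of its axis, 83 mm above the bench; the cap reaches 46 mm from it (tab included), towards -x when shut. Stiff hinge: stays where left, 1 to 2 N turns it. Two of the four start open (1.0 to 1.75), two shut
- vial_d: one of four identical upright clear flip-cap vials, 36 mm across, held fast in a row along y in the rack, 62 mm apart, in any order. Origin: centre of its underside at bench level; rim 80 mm up. z up; x points to its cap's hinge side, roughly away from the robot. Orange cap: disc 38 mm across, 7 mm thick, thumb tab across from the hinge; its top is 88 mm above the bench when shut
- cap_d (a joint): cap angle of vial_d in rad: 0 shut (stop), upright 1.57, 2.0 folded back (stop). Hinge line along the vial's y, 20 mm to +x of its axis, 83 mm above the bench; the cap reaches 46 mm from it (tab included), towards -x when shut. Stiff hinge: stays where left, 1 to 2 N turns it. Two of the four start open (1.0 to 1.75), two shut
- rack: fixed white plastic vial rack, 66 mm (x) by 262 mm (y), 56 mm tall, vials in one row along y; origin centre of its underside; the vials' axes stand at y = -93, -31, 31, 93 mm
- heater: fixed dry-block tube heater, white body with a green front: 200 mm (x) by 260 mm (y), 100 mm tall, blue lid on top (lid's top at 112 mm). Origin centre of its underside; front face with the lid's handle to -x, hinge at +x
- lid_hinge (a point): middle of the lid's hinge line, at the heater's far (+x) edge 106 mm above the bench; the line runs along the heater's y; this point's axes are the heater's
- lid (a joint): lid angle in rad: 0 shut, grows as the handle end goes up, stop at 1.25. No stay and no friction to speak of: let go at any angle, it falls shut. The lid with handle weighs about 0.35 to 0.6 kg, so lifting takes 2 to 4 N at the handle. 50 degrees is 0.873
- lid_handle: the lid's round steel bar, 12 mm thick, 102 mm long along its own y (the heater's y), a sleeve that turns about that line, between two arms in front of the lid. Origin: middle of the bar, 243 mm from the hinge line; level with it when shut (106 mm above the bench), 292 mm up at 50 degrees. 48 mm free from the bar's axis to the lid's edge, open above and below
- amber_bottle: loose brown glass bottle, 72 mm across, 170 mm tall, red label and white cap; origin centre of its underside. Leave it alone
- beaker: loose clear glass beaker, 60 mm across, 75 mm tall; origin centre of its underside. Leave it alone
- marker: loose blue marker, a rod about 134 mm long and 14 mm thick lying flat; origin below its middle. Leave it alone
- stopper: loose red stopper, a short cone, 32 mm across, 32 mm tall; origin centre of its underside. Leave it alone

How it is judged:
On the way, in this order (a step that is already met when the one before it is completed fails the run):
1. all four caps are shut while the lid is still down (value of joint each of cap_a, cap_b, cap_c, cap_d, lid below 0.1 rad), for 0.2 s.
2. the lid is lifted to 50 degrees by its handle in the fingers (value of joint lid between 0.768 and 0.978 rad and contact force between the fingers and lid_handle above 1 N), for 0.2 s.
At the end, for the whole second after the job is handed in: All four caps within 0.10 rad of shut; the lid at 50 degrees within 6 degrees (0.768 to 0.978 rad) and still (under 0.1 rad/s), with the fingers bearing on its bar handle (over 1 N), through the last second (all of step 2 and value of joint each of cap_a, cap_b, cap_c, cap_d below 0.1 rad and velocity of joint lid between -0.1 and 0.1 rad/s); the arm keeps its last pose, push and grip.
It fails at once if a loose bystander is moved more than 30 mm (distance of any of amber_bottle, beaker, marker, stopper from where it was at the start of the episode above 0.03 m).
It also fails if it takes over 51 s, if anything falls off the work surface, if the arm or the gripper's body presses on something with over 40 N, if the wrist force passes 120 N, or if a joint passes its speed limit or range.

## Robot

A 6-joint arm with a two-finger parallel gripper is mounted at the origin on the work surface. World frame = base frame: x ahead of the robot, y to its left, z up, the work surface at z = 0. Lengths are in m, angles in rad, forces in N, time in s.
With the tool pointing down it reaches from about 0.3 to 0.875 m from the base axis. Payload 6.4 kg.
Tool frame: the origin (TCP) lies between the finger pads; the fingertips stand arm.tip_reach ahead of it and the grasp point (between the pads) lies 3 mm ahead of it (arm.tip_reach is the distance from the TCP to the fingertips, in m); z points along the fingers, y is the line along which they close (so a half turn about z gives the same grasp; the last joint's range is limited). The gripper opens to 85 mm and grips with 20 to 120 N. Pads are 22 mm wide; open, the fingers measure 114 mm over their backs; the gripper's body (76 mm by 85 mm) begins 54 mm behind the grasp point. The pads swing forward as they close: fully open they stand 13 mm farther back than shut.
Start: joints at [-1.455, 0.181, 1.607, -0, 1.354, -0.206], TCP at [0.182, -0.545, 0.253] pointing down, gripper open.
Joint ranges: [-2.99, 2.99], [-0.89, 2.07], [0.3, 2.58], [-1.14, 4.28], [0, 2.63], [-3.12, 3.12]. Speed limits (rad/s): [2.57, 2.57, 3.01, 3.14, 3.14, 3.14].

## Interface

Orientations are given as a rotation vector (axis times angle).
In Python, from bench import arm gives the robot as it stands.
- The arm moves only by the shell command python3 -m inch 'ROWS'. ROWS is JSON, a list of rows, each an object with "offset": the shift along the tool's x, y, z in units of 0.05 m (1.0 is 0.05 m), a list of three; "dr": the turn, a rotation vector about the tool's x, y, z in units of 5 degrees (1.0 is 5 degrees), a list of three; "fingers": the finger opening in mm, from 0 to 85.4. In form: [{"offset": [x, y, z], "dr": [wx, wy, wz], "fingers": fingers}, ...]. A call has 1 to 8 rows; each row shifts and turns the commanded pose from where the row before left it, along the tool's axes as they then stand; what a row does not reach is not made up. A row lasts 1/10 s, in which the tool goes at most 50 mm and 8.59 degrees, less where a joint would pass 70% of its speed; a pose out of reach is approached as far as the arm can. A call with a number of a shift or a turn outside -1 to 1 is refused whole. A call with a gripper value outside its range is refused whole. The fingers move at their own pace and stop on an object; the grip force is fixed at half the most. Time passes only in rows, so rows that do not move let the fingers close. It gives the time, the measured TCP pose, the force, the opening and the grip force at its end, in the units of the state.
- arm.state(): the state, without advancing time (a new reading comes with each control period).
- arm.camera(name): name is "scene" or "top" or "wrist"; returns a dict with "color" (420x560x3 uint8, red, green, blue), "z_map" (420x560 float32, m along the optical axis (not along the pixel's ray), 0 where there is no reading), "K" (3x3 intrinsics, pixels), "xyz" and "rotation" of the camera in the world. Camera axes: x right, y up, looking along -z (the intrinsics and any distortion apply to the point x, -y, -z); pixel columns grow to the right and rows downward; lengths in m; the calibration is good to about 2 mm. The wrist camera is an equidistant fisheye: a pixel r from the principal point sees the ray r / f radians off the axis. A picture is of the moment at which its call begins.
- arm.finish_job(): hands the job in; it is judged then, once.
The state is a dict: "time_s": time; "joints": joint angles; "qd": joint speeds; "tau": joint torques, N m; "tool_pos": TCP position; "orientation": TCP orientation; "force": force on the tool from outside, world axes, zero at the start; "wrist_torque": the same for the moment, N m; "gripper_width": opening from 0.0 (shut) to 1.0 (fully open); "grip_force": force on a finger pad.
Only numpy, scipy, OpenCV 4.12 (cv2) and the standard library are available. Lean on these libraries where they do the work, as an engineer would, in place of code of your own. Each camera call takes 0.05 s, during which the arm holds its last target. There are 200 camera calls.

## Working session

There is one attempt and no reset: what is moved stays moved. The work goes in short steps, Python scripts to look and compute and a shell command to move; the robot and the scene stay as the last step left them, time stands still between calls to the robot, and variables do not carry over. Pictures are saved under pics/ and viewed, at most 10 in all, crops included, and the job is handed in when it is done.

```bash
ls; mkdir -p pics
cat > h.py <<'E'
import numpy as np,cv2
from bench import arm
from scipy.spatial.transform import Rotation as R
def pts(c):
    K=np.array(c["K"]);z=c["z_map"];v,u=np.mgrid[:z.shape[0],:z.shape[1]]
    p=np.stack([(u-K[0,2])/K[0,0]*z,-(v-K[1,2])/K[1,1]*z,-z],-1)
    r=np.array(c["rotation"]); r=R.from_rotvec(r).as_matrix() if r.shape==(3,) else r
    return p@r.T+np.array(c["xyz"])
E
python3 - <<'E'
from h import *
print(arm.state(),arm.tip_reach)
ims=[]
for n in("scene","top"):
    c=arm.camera(n);print(n,c["K"],c["xyz"],c["rotation"])
    np.savez(n,**c);cv2.imwrite(f"pics/{n}.png",c["color"][...,::-1])
E
```

```text
pics
{'time_s': 0.0, 'joints': array([-1.45531924e+00,  1.81551703e-01,  1.60801853e+00, -1.48073922e-05,
        1.35377668e+00, -2.06282756e-01]), 'qd': array([-0.00038568,  0.00015402, -0.00077663,  0.00138291,  0.00044359,
       -0.00133458]), 'tau': array([-1.09778768e-03, -4.44867039e+01, -3.51337624e+01, -3.48129824e-04,
        9.07418726e-03, -5.02230876e-05]), 'tool_pos': array([ 0.18179731, -0.54496169,  0.25237303]), 'orientation': array([-3.09929309e+00, -5.02965897e-01, -1.02325597e-04]), 'force': array([0.45119807, 0.19672897, 0.23771044]), 'wrist_torque': array([ 0.01051195,  0.01708838, -0.00283766]), 'grip_force': 0.0, 'gripper_width': 1.0058698868691474} 0.022
scene [[469.17032498   0.         280.33436046]
 [  0.         469.17032498 208.68619042]
 [  0.           0.           1.        ]] [ 0.99907207 -0.51355854  0.91426724] [0.67790486 0.22567769 0.64680856]
top [[414.20645677   0.         282.24865612]
 [  0.         414.20645677 218.41412455]
 [  0.           0.           1.        ]] [0.51583647 0.01506911 0.92799184] [ 0.08299223 -0.08918777 -1.58357693]
```

View pics/scene.png

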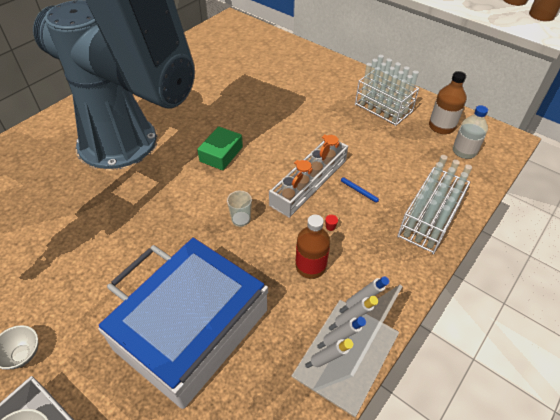

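View pics/top.png

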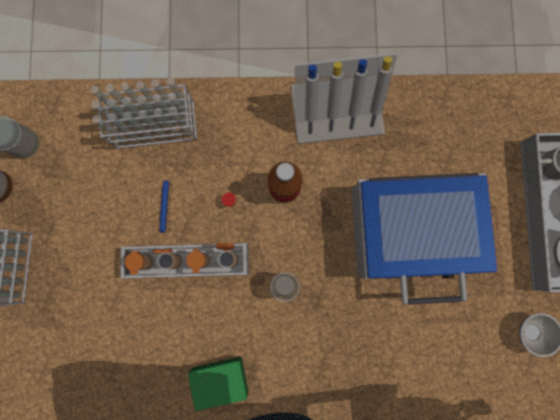

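Scene and top views: the rack is at top px (120–246, 245–278). The caps at columns 135 and 196 are shut, and those at about 166 and 227 are open. The lid bar is at top px (405–465, 299), the beaker at (285, 287), the bottle at (285, 180), the marker at (164, 207) and the stopper at (229, 200). Next I measure positions.

Run:
```python
from h import *
for n in("scene","top"):
    c=dict(np.load(n+".npz"));P=pts(c);h=cv2.cvtColor(c["color"],cv2.COLOR_RGB2HSV)
    print(n)
    def blobs(m,name,zmin=0.02,mina=15):
        m=(m&(P[...,2]>zmin)&(c["z_map"]>0)).astype(np.uint8)
        k,l,s,ce=cv2.connectedComponentsWithStats(m)
        for i in range(1,k):
            if s[i,4]>=mina:
                q=P[l==i];print(name,s[i,4],ce[i].round(),"med",np.median(q,0).round(3),"lo",np.percentile(q,3,0).round(3),"hi",np.percentile(q,97,0).round(3))
    H,S,V=h[...,0],h[...,1],h[...,2]
    blobs((H>=4)&(H<=14)&(S>170)&(V>140),"orange",.06)
    blobs((H>105)&(H<125)&(S>170)&(V>100)&(P[...,0]<1),"blue",.005,40)
    blobs(((H<3)|(H>176))&(S>170),"red",.005,30)
    g=(S<90)&(P[...,2]>.09)&(P[...,2]<.125)&(P[...,1]<-.1)&(P[...,0]<.5)
    blobs(g,"bar",.09,30)
    w=(S<70)&(V>110)&(P[...,2]>.045)&(P[...,2]<.065)&(P[...,1]>.05)&(P[...,1]<.45)&(P[...,0]>.3)&(P[...,0]<.55)
    q=P[w][:,:2].astype(np.float32);print("rack",cv2.minAreaRect(q))
    b=(H>105)&(H<125)&(S>170)&(P[...,2]>.1)&(P[...,2]<.125)&(P[...,1]<0)
    print("lid",cv2.minAreaRect(P[b][:,:2].astype(np.float32)))
    t=(P[...,2]>.06)&(P[...,1]>-.1)&(P[...,1]<.06)&(P[...,0]>.3)&(P[...,0]<.45)
    if t.any():print("beaker",np.percentile(P[t],[3,50,97],axis=0).round(3))
```

```text
scene
orange 123 [453.  94.] med [0.708 0.637 0.13 ] lo [0.694 0.624 0.115] hi [0.72  0.647 0.143]
orange 169 [329. 142.] med [0.532 0.307 0.087] lo [0.503 0.234 0.082] hi [0.548 0.327 0.125]
orange 181 [302. 168.] med [0.531 0.183 0.087] lo [0.504 0.109 0.082] hi [0.557 0.202 0.12 ]
blue 81 [481. 110.] med [0.801 0.591 0.148] lo [0.789 0.584 0.137] hi [0.813 0.61  0.151]
blue 144 [359. 190.] med [0.652 0.272 0.011] lo [0.598 0.266 0.006] hi [0.703 0.278 0.015]
blue 5491 [179. 314.] med [ 0.607 -0.313  0.111] lo [ 0.496 -0.403  0.108] hi [ 0.679 -0.158  0.114]
blue 71 [382. 282.] med [ 0.873 -0.053  0.196] lo [ 0.867 -0.056  0.183] hi [ 0.881 -0.043  0.2  ]
blue 86 [359. 322.] med [ 0.883 -0.146  0.196] lo [ 0.876 -0.15   0.182] hi [ 0.89  -0.136  0.2  ]
red 136 [331. 222.] med [0.661 0.123 0.03 ] lo [0.647 0.114 0.008] hi [0.673 0.139 0.034]
red 418 [311. 264.] med [ 0.706 -0.025  0.052] lo [ 0.67  -0.031  0.025] hi [0.724 0.004 0.078]
bar 554 [134. 270.] med [ 0.447 -0.29   0.11 ] lo [ 0.438 -0.346  0.105] hi [ 0.49  -0.222  0.113]
rack ((0.5209481716156006, 0.2192356139421463), (0
[... 719 characters left out ...]
 0.279 0.016]
blue 43 [380. 273.] med [ 0.495 -0.177  0.111] lo [ 0.489 -0.19   0.109] hi [ 0.509 -0.169  0.114]
red 126 [228. 199.] med [0.659 0.129 0.031] lo [0.646 0.118 0.029] hi [0.67  0.14  0.034]
bar 35 [368. 276.] med [ 0.489 -0.154  0.101] lo [ 0.486 -0.171  0.093] hi [ 0.499 -0.152  0.109]
bar 685 [434. 293.] med [ 0.447 -0.283  0.11 ] lo [ 0.437 -0.345  0.106] hi [ 0.49  -0.22   0.114]
rack ((0.5205885767936707, 0.2193688452243805), (0.2627389430999756, 0.056806232780218124), 89.64561462402344)
lid ((0.5849381685256958, -0.2744280695915222), (0.18867279589176178, 0.2463507205247879), 1.387158751487732)
beaker [[ 0.441 -0.01   0.061]
 [ 0.445  0.008  0.074]
 [ 0.449  0.026  0.077]]
```

```bash
python3 -m inch '[{"offset":[0,0,0],"dr":[0,0,0.92],"fingers":0},{"offset":[0,0,0],"dr":[0,0,0.92],"fingers":0},{"offset":[0,0,0],"dr":[0,0,0.92],"fingers":0},{"offset":[0,0,0],"dr":[0,0,0.92],"fingers":0},{"offset":[0.4,-0.7,0],"dr":[0,0,0],"fingers":0},{"offset":[0.4,-0.7,0],"dr":[0,0,0],"fingers":0},{"offset":[0.4,-0.7,0],"dr":[0,0,0],"fingers":0},{"offset":[0.4,-0.7,0],"dr":[0,0,0],"fingers":0}]'
cat >> h.py <<'E'
def go(t):
    s=arm.state();r=R.from_rotvec(s["orientation"])
    print("t",round(s["time_s"],2),"pos",s["tool_pos"].round(4),"axes",r.as_matrix().round(3).tolist(),"F",s["force"].round(1),"w",round(s["gripper_width"],3))
    print("offset units",(r.inv().apply(np.array(t)-s["tool_pos"])/.05).round(2))
E
python3 - <<'E'
from h import *
go([.60,.126,.25])
for n in("scene","top"):
    c=dict(np.load(n+".npz"));P=pts(c);h=cv2.cvtColor(c["color"],cv2.COLOR_RGB2HSV)
    x,y,z=P[...,0],P[...,1],P[...,2]
    m=(z>.09)&(z<.125)&(y>-.335)&(y<-.235)&(x>.42)&(x<.462)
    q=P[m];a=np.polyfit(q[:,1],q[:,0],1);print(n,"bar x at y=-.283",np.polyval(a,-.283),"slope",a[0],"top z",np.percentile(q[:,2],[50,90]),np.percentile(q[:,0],[2,98]))
    m=(z>.095)&(z<.14)&(x>.48)&(x<.6)
    for yv in(.126,.25):
        q=P[m&(abs(y-yv)<.02)];print(yv,len(q),np.percentile(q,[5,50,95],axis=0).round(3).tolist() if len(q) else "")
E
```

```text
time_s: 0.9
tool_pos: [0.2621, -0.4038, 0.2528]
orientation: [-3.141, -0.0, 0.0]
force: [0.7, 0.3, -0.1]
gripper_width: -0.0
grip_force: 0.0
t 0.9 pos [ 0.2621 -0.4038  0.2528] axes [[1.0, 0.0, -0.0], [0.0, -1.0, 0.001], [-0.0, -0.001, -1.0]] F [ 0.7  0.3 -0.1] w -0.0
offset units [  6.76 -10.6    0.06]
scene bar x at y=-.283 0.44342263741553184 slope -0.03361537531142183 top z [0.10947193 0.1118943 ] [0.43637985 0.44853746]
0.126 83 [[0.552, 0.109, 0.097], [0.556, 0.121, 0.112], [0.558, 0.138, 0.126]]
0.25 94 [[0.543, 0.233, 0.097], [0.548, 0.246, 0.111], [0.55, 0.264, 0.126]]
top bar x at y=-.283 0.4420730710184519 slope -0.036261149682051616 top z [0.11038048 0.11253236] [0.43571193 0.44855367]
0.126 105 [[0.549, 0.109, 0.101], [0.552, 0.124, 0.115], [0.558, 0.142, 0.128]]
0.25 78 [[0.542, 0.232, 0.106], [0.545, 0.244, 0.117], [0.548, 0.264, 0.129]]
```

```bash
python3 -m inch '[{"offset":[0.5,-0.76,0],"dr":[0,0,0],"fingers":0},{"offset":[0.5,-0.76,0],"dr":[0,0,0],"fingers":0},{"offset":[0.5,-0.76,0],"dr":[0,0,0],"fingers":0},{"offset":[0.5,-0.76,0],"dr":[0,0,0],"fingers":0},{"offset":[0.5,-0.76,0],"dr":[0,0,0],"fingers":0},{"offset":[0.5,-0.76,0],"dr":[0,0,0],"fingers":0},{"offset":[0.5,-0.76,0],"dr":[0,0,0],"fingers":0},{"offset":[0.5,-0.76,0],"dr":[0,0,0],"fingers":0}]'
python3 -m inch '[{"offset":[0.5,-0.76,0],"dr":[0,0,0],"fingers":0},{"offset":[0.5,-0.76,0],"dr":[0,0,0],"fingers":0},{"offset":[0.5,-0.76,0],"dr":[0,0,0],"fingers":0},{"offset":[0.5,-0.76,0],"dr":[0,0,0],"fingers":0},{"offset":[0.5,-0.76,0],"dr":[0,0,0],"fingers":0},{"offset":[0,0,0],"dr":[0,0,0],"fingers":0},{"offset":[0,0,0],"dr":[0,0,0],"fingers":0}]'
python3 -c "
from h import *
go([.60,.126,.132])"
```

```text
time_s: 1.7
tool_pos: [0.4621, -0.0994, 0.2532]
orientation: [3.142, 0.001, -0.0]
force: [-0.0, -0.3, 0.6]
gripper_width: 0.003
grip_force: 0.0
time_s: 2.4
tool_pos: [0.5862, 0.0897, 0.2523]
orientation: [3.141, 0.005, -0.003]
force: [0.1, -0.6, -0.8]
gripper_width: 0.005
grip_force: 0.0
t 2.4 pos [0.5862 0.0897 0.2523] axes [[1.0, 0.003, -0.002], [0.003, -1.0, -0.0], [-0.002, 0.0, -1.0]] F [ 0.1 -0.6 -0.8] w 0.005
offset units [ 0.28 -0.73  2.4 ]
```

```bash
python3 -m inch '[{"offset":[0.28,-0.73,0],"dr":[0,0,0],"fingers":0},{"offset":[0,0,0.6],"dr":[0,0,0],"fingers":0},{"offset":[0,0,0.6],"dr":[0,0,0],"fingers":0},{"offset":[0,0,0.6],"dr":[0,0,0],"fingers":0},{"offset":[0,0,0.6],"dr":[0,0,0],"fingers":0},{"offset":[0,0,0],"dr":[0,0,0],"fingers":0},{"offset":[-0.2,0,0],"dr":[0,0,0],"fingers":0},{"offset":[-0.2,0,0],"dr":[0,0,0],"fingers":0}]'
python3 -m inch '[{"offset":[-0.2,0,0],"dr":[0,0,0],"fingers":0},{"offset":[-0.2,0,0],"dr":[0,0,0],"fingers":0},{"offset":[-0.2,0,0],"dr":[0,0,0],"fingers":0},{"offset":[-0.2,0,0],"dr":[0,0,0],"fingers":0},{"offset":[-0.2,0,0],"dr":[0,0,0],"fingers":0},{"offset":[-0.2,0,0],"dr":[0,0,0],"fingers":0},{"offset":[-0.18,0,0],"dr":[0,0,0],"fingers":0},{"offset":[0,0,0],"dr":[0,0,0],"fingers":0}]'
python3 -c "
from h import *
go([.512,.126,.1095])"
```

```text
time_s: 3.2
tool_pos: [0.5808, 0.1247, 0.1353]
orientation: [3.142, -0.0, 0.004]
force: [0.5, 0.4, -0.0]
gripper_width: -0.001
grip_force: 0.0
time_s: 4.0
tool_pos: [0.5099, 0.1254, 0.133]
orientation: [-3.142, -0.001, 0.003]
force: [-0.4, -0.1, 0.4]
gripper_width: 0.001
grip_force: 0.0
t 4.0 pos [0.5099 0.1254 0.133 ] axes [[1.0, 0.001, -0.002], [0.001, -1.0, 0.0], [-0.002, -0.0, -1.0]] F [-0.4 -0.1  0.4] w 0.001
offset units [ 0.04 -0.01  0.47]
```

```bash
python3 -m inch '[{"offset":[0,0,0.12],"dr":[0,0,0],"fingers":0},{"offset":[0,0,0.12],"dr":[0,0,0],"fingers":0},{"offset":[0,0,0.12],"dr":[0,0,0],"fingers":0},{"offset":[0,0,0.12],"dr":[0,0,0],"fingers":0},{"offset":[0,0,0.04],"dr":[0,0,0],"fingers":0},{"offset":[0,0,0],"dr":[0,0,0],"fingers":0},{"offset":[0,0,0],"dr":[0,0,0],"fingers":0}]'
```

```text
time_s: 4.7
tool_pos: [0.5115, 0.1252, 0.1093]
orientation: [3.141, 0.002, -0.001]
force: [-12.0, -1.3, 23.9]
gripper_width: 0.0
grip_force: 12.4
```

```bash
python3 -m inch '[{"offset":[0,0,-0.4],"dr":[0,0,0],"fingers":0},{"offset":[0,0,-0.6],"dr":[0,0,0],"fingers":0},{"offset":[0,0,-0.6],"dr":[0,0,0],"fingers":0},{"offset":[0.6,-0.8,0],"dr":[0,0,0],"fingers":0},{"offset":[0.6,-0.85,0],"dr":[0,0,0],"fingers":0},{"offset":[0.56,-0.84,0],"dr":[0,0,0],"fingers":0},{"offset":[0,0,0],"dr":[0,0,0],"fingers":0},{"offset":[0,0,0],"dr":[0,0,0],"fingers":0}]'
python3 - <<'E'
from h import *
go([.60,.25,.132])
c=arm.camera("scene");cv2.imwrite("pics/s2.png",cv2.resize(c["color"][120:240,230:390,::-1],None,fx=4,fy=4))
E
```

```text
time_s: 5.5
tool_pos: [0.5976, 0.2484, 0.1854]
orientation: [3.141, 0.004, -0.004]
force: [-0.1, -0.2, 0.1]
gripper_width: -0.002
grip_force: 0.0
t 5.5 pos [0.5976 0.2484 0.1854] axes [[1.0, 0.002, -0.002], [0.002, -1.0, -0.001], [-0.002, 0.001, -1.0]] F [-0.1 -0.2  0.1] w -0.002
offset units [ 0.05 -0.03  1.07]
```

View pics/s2.png

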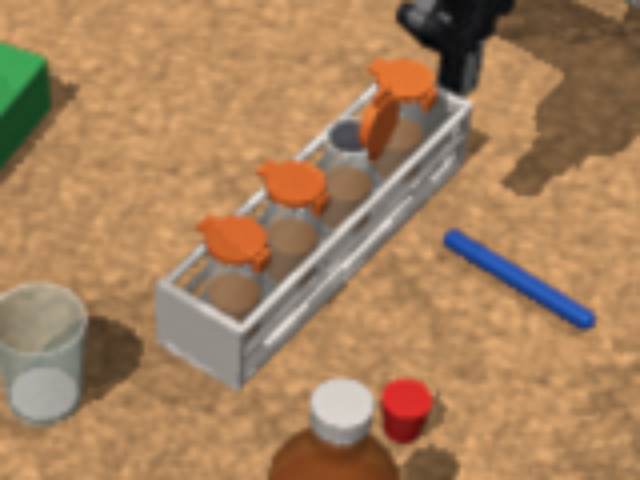

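The near vial's cap (235, 240) is now shut and flat; the third one (380, 125) is still upright. Nothing else moved.

```bash
python3 -m inch '[{"offset":[0,0,0.5],"dr":[0,0,0],"fingers":0},{"offset":[0,0,0.55],"dr":[0,0,0],"fingers":0},{"offset":[0,0,0],"dr":[0,0,0],"fingers":0},{"offset":[-0.2,0,0],"dr":[0,0,0],"fingers":0},{"offset":[-0.2,0,0],"dr":[0,0,0],"fingers":0},{"offset":[-0.2,0,0],"dr":[0,0,0],"fingers":0},{"offset":[-0.2,0,0],"dr":[0,0,0],"fingers":0},{"offset":[-0.2,0,0],"dr":[0,0,0],"fingers":0}]'
python3 -m inch '[{"offset":[-0.2,0,0],"dr":[0,0,0],"fingers":0},{"offset":[-0.2,0,0],"dr":[0,0,0],"fingers":0},{"offset":[-0.2,0,0],"dr":[0,0,0],"fingers":0},{"offset":[-0.14,0,0],"dr":[0,0,0],"fingers":0},{"offset":[0,0,0],"dr":[0,0,0],"fingers":0},{"offset":[0,0,0.1],"dr":[0,0,0],"fingers":0},{"offset":[0,0,0.1],"dr":[0,0,0],"fingers":0},{"offset":[0,0,0],"dr":[0,0,0],"fingers":0}]'
```

```text
time_s: 6.35
tool_pos: [0.5475, 0.2479, 0.1358]
orientation: [-3.141, -0.001, -0.003]
force: [0.7, -0.2, 0.6]
gripper_width: -0.0
grip_force: 0.5
time_s: 7.15
tool_pos: [0.5106, 0.2474, 0.1236]
orientation: [3.141, 0.001, -0.002]
force: [-1.2, -0.0, -0.8]
gripper_width: 0.003
grip_force: 0.0
```

```bash
python3 -m inch '[{"offset":[0,0,0.1],"dr":[0,0,0],"fingers":0},{"offset":[0,0,0.1],"dr":[0,0,0],"fingers":0},{"offset":[0,0,0.08],"dr":[0,0,0],"fingers":0},{"offset":[0,0,0.04],"dr":[0,0,0],"fingers":0},{"offset":[0,0,0],"dr":[0,0,0],"fingers":0},{"offset":[0,0,0],"dr":[0,0,0],"fingers":0}]'
```

```text
time_s: 7.75
tool_pos: [0.5108, 0.2476, 0.1098]
orientation: [3.141, 0.001, -0.001]
force: [-5.3, -1.8, 10.6]
gripper_width: 0.002
grip_force: 5.5
```

```bash
python3 -m inch '[{"offset":[0,0,0.04],"dr":[0,0,0],"fingers":0},{"offset":[0,0,0],"dr":[0,0,0],"fingers":0},{"offset":[0,0,0],"dr":[0,0,0],"fingers":0},{"offset":[0,0,-0.4],"dr":[0,0,0],"fingers":0},{"offset":[0,0,-0.7],"dr":[0,0,0],"fingers":0},{"offset":[0,0,-0.9],"dr":[0,0,0],"fingers":0},{"offset":[0,0,-0.9],"dr":[0,0,0],"fingers":0},{"offset":[0,0,0],"dr":[0,0,0],"fingers":0}]'
python3 - <<'E'
from h import *
go([.4427,-.283,.252]);print(arm.state()["joints"].round(3))
c=arm.camera("scene");P=pts(c);x,y,z=P[...,0],P[...,1],P[...,2]
cv2.imwrite("pics/s3.png",cv2.resize(c["color"][120:240,230:390,::-1],None,fx=4,fy=4))
h=cv2.cvtColor(c["color"],cv2.COLOR_RGB2HSV)
m=(h[...,0]>=4)&(h[...,0]<=14)&(h[...,1]>170)&(h[...,2]>140)&(z>.06)&(x<.6)
for v in(.126,.188,.25,.312):
    q=P[m&(abs(y-v)<.02)];print(v,len(q),np.percentile(q,[3,50,97],axis=0).round(3).tolist())
E
```

```text
time_s: 8.55
tool_pos: [0.5146, 0.2487, 0.2593]
orientation: [-3.138, -0.001, -0.02]
force: [1.5, 0.5, 0.6]
gripper_width: -0.002
grip_force: 0.0
t 8.55 pos [0.5146 0.2487 0.2593] axes [[1.0, 0.001, 0.013], [0.001, -1.0, 0.003], [0.013, -0.003, -1.0]] F [1.5 0.5 0.6] w -0.002
offset units [-1.45 10.63  0.09]
[ 0.243  0.16   1.619 -0.     1.35   1.813]
0.126 165 [[0.504, 0.109, 0.081], [0.528, 0.125, 0.087], [0.548, 0.142, 0.09]]
0.188 153 [[0.504, 0.171, 0.082], [0.527, 0.186, 0.086], [0.546, 0.203, 0.09]]
0.25 136 [[0.504, 0.233, 0.082], [0.527, 0.248, 0.087], [0.547, 0.264, 0.09]]
0.312 132 [[0.503, 0.296, 0.081], [0.525, 0.31, 0.087], [0.545, 0.324, 0.09]]
```

View pics/s3.png

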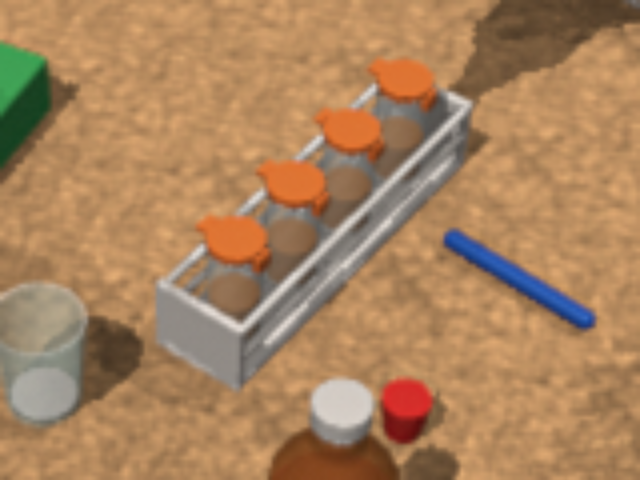

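All four caps are shut and flat (median heights 86–87 mm), and the bystanders are in place. Now to the bar.

```bash
python3 -m inch '[{"offset":[-0.12,0.8,0],"dr":[0,0,0],"fingers":45},{"offset":[-0.12,0.8,0],"dr":[0,0,0],"fingers":45},{"offset":[-0.12,0.8,0],"dr":[0,0,0],"fingers":45},{"offset":[-0.12,0.8,0],"dr":[0,0,0],"fingers":45},{"offset":[-0.12,0.8,0],"dr":[0,0,0],"fingers":45},{"offset":[-0.12,0.8,0],"dr":[0,0,0],"fingers":45},{"offset":[-0.12,0.8,0],"dr":[0,0,0],"fingers":45},{"offset":[-0.12,0.8,0],"dr":[0,0,0],"fingers":45}]'
python3 -m inch '[{"offset":[-0.12,0.8,0],"dr":[0,0,0],"fingers":45},{"offset":[-0.12,0.8,0],"dr":[0,0,0],"fingers":45},{"offset":[-0.12,0.8,0],"dr":[0,0,0],"fingers":45},{"offset":[-0.12,0.8,0],"dr":[0,0,0],"fingers":45},{"offset":[0,0.8,0],"dr":[0,0,0],"fingers":45},{"offset":[0,0.23,0],"dr":[0,0,0],"fingers":45},{"offset":[0,0,0],"dr":[0,0,-1],"fingers":45},{"offset":[0,0,0],"dr":[0,0,-1],"fingers":45}]'
python3 -m inch '[{"offset":[0,0,0],"dr":[0,0,-1],"fingers":45},{"offset":[0,0,0],"dr":[0,0,-1],"fingers":45},{"offset":[0,0,0],"dr":[0,0,-1],"fingers":45},{"offset":[0,0,0],"dr":[0,0,-1],"fingers":45},{"offset":[0,0,0],"dr":[0,0,-1],"fingers":45},{"offset":[0,0,0],"dr":[0,0,-1],"fingers":45},{"offset":[0,0,0],"dr":[0,0,-1],"fingers":45},{"offset":[0,0,0],"dr":[0,0,-1],"fingers":45}]'
python3 -m inch '[{"offset":[0,0,0],"dr":[0,0,-1],"fingers":45},{"offset":[0,0,0],"dr":[0,0,-1],"fingers":45},{"offset":[0,0,0],"dr":[0,0,-1],"fingers":45},{"offset":[0,0,0],"dr":[0,0,-1],"fingers":45},{"offset":[0,0,0],"dr":[0,0,-1],"fingers":45},{"offset":[0,0,0],"dr":[0,0,-1],"fingers":45},{"offset":[0,0,0],"dr":[0,0,-1],"fingers":45},{"offset":[0,0,0],"dr":[0,0,-1],"fingers":45}]'
python3 -m inch '[{"offset":[0,0,0],"dr":[0,0,-0.4],"fingers":45},{"offset":[0,0,0],"dr":[0,0,0],"fingers":45},{"offset":[0,0,0],"dr":[0,0,0],"fingers":45},{"offset":[0,0,0],"dr":[0,0,0],"fingers":45}]'
python3 -c "
from h import *
go([.4427,-.283,.109])"
```

```text
time_s: 9.4
tool_pos: [0.462, -0.0736, 0.2502]
orientation: [-3.141, -0.001, 0.003]
force: [0.4, -0.2, 0.1]
gripper_width: 0.527
grip_force: 0.0
time_s: 10.2
tool_pos: [0.4387, -0.2836, 0.25]
orientation: [-3.127, -0.278, 0.003]
force: [0.1, 0.2, -0.1]
gripper_width: 0.528
grip_force: 0.0
time_s: 11.0
tool_pos: [0.439, -0.2827, 0.2503]
orientation: [-2.842, -1.333, 0.001]
force: [-0.3, 0.3, -0.1]
gripper_width: 0.526
grip_force: 0.0
time_s: 11.8
tool_pos: [0.439, -0.2827, 0.2503]
orientation: [-2.214, -2.225, -0.0]
force: [-0.3, 0.2, -0.0]
gripper_width: 0.528
grip_force: 0.0
time_s: 12.2
tool_pos: [0.4392, -0.2835, 0.2513]
orientation: [-2.182, -2.259, -0.0]
force: [-0.2, -0.5, -0.1]
gripper_width: 0.522
grip_force: 0.0
t 12.2 pos [ 0.4392 -0.2835  0.2513] axes [[-0.035, 0.999, -0.001], [0.999, 0.035, 0.001], [0.001, -0.0, -1.0]] F [-0.2 -0.5 -0.1] w 0.522
offset units [0.01 0.07 2.85]
```

```bash
python3 -m inch '[{"offset":[0,0.07,0.5],"dr":[0,0,0],"fingers":45},{"offset":[0,0,0.6],"dr":[0,0,0],"fingers":45},{"offset":[0,0,0.6],"dr":[0,0,0],"fingers":45},{"offset":[0,0,0.5],"dr":[0,0,0],"fingers":45},{"offset":[0,0,0.4],"dr":[0,0,0],"fingers":45},{"offset":[0,0,0.28],"dr":[0,0,0],"fingers":45},{"offset":[0,0,0],"dr":[0,0,0],"fingers":45},{"offset":[0,0,0],"dr":[0,0,0],"fingers":45}]'
python3 - <<'E'
from h import *
go([.4427,-.283,.1085])
c=arm.camera("scene");cv2.imwrite("pics/s4.png",cv2.resize(c["color"][200:350,60:260,::-1],None,fx=4,fy=4))
E
```

```text
time_s: 13.0
tool_pos: [0.4431, -0.284, 0.1082]
orientation: [2.182, 2.26, 0.0]
force: [-0.7, 0.8, 0.5]
gripper_width: 0.526
grip_force: 0.0
t 13.0 pos [ 0.4431 -0.284   0.1082] axes [[-0.035, 0.999, 0.0], [0.999, 0.035, -0.0], [-0.0, 0.0, -1.0]] F [-0.7  0.8  0.5] w 0.526
offset units [ 0.02 -0.01 -0.01]
```

View pics/s4.png

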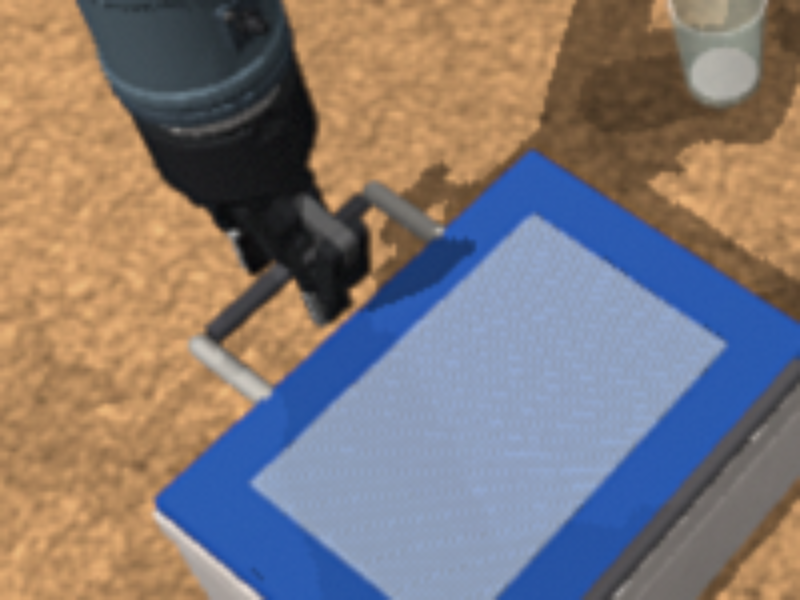

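The fingers straddle the middle of the bar (about px (300, 260)), clear of the lid edge. I close them and compute the lifting arc.

```bash
python3 -m inch '[{"offset":[0,0,0],"dr":[0,0,0],"fingers":0},{"offset":[0,0,0],"dr":[0,0,0],"fingers":0},{"offset":[0,0,0],"dr":[0,0,0],"fingers":0},{"offset":[0,0,0],"dr":[0,0,0],"fingers":0},{"offset":[0,0,0],"dr":[0,0,0],"fingers":0},{"offset":[0,0,0],"dr":[0,0,0],"fingers":0}]'
python3 - <<'E'
from h import *
go([.4427,-.283,.109])
a=np.radians(np.arange(0,51,50/16));y=.243*(1-np.cos(a));z=.243*np.sin(a)
print(np.c_[np.diff(y)/.05,-np.diff(z)/.05].round(3).tolist())
E
```

```text
time_s: 13.65
tool_pos: [0.4415, -0.2843, 0.1086]
orientation: [-2.18, -2.26, 0.004]
force: [-8.0, -0.8, 6.2]
gripper_width: 0.12
grip_force: 58.4
t 13.65 pos [ 0.4415 -0.2843  0.1086] axes [[-0.036, 0.999, -0.003], [0.999, 0.036, -0.001], [-0.001, -0.003, -1.0]] F [-8.  -0.8  6.2] w 0.12
offset units [ 0.02  0.02 -0.01]
[[0.007, -0.265], [0.022, -0.264], [0.036, -0.263], [0.05, -0.26], [0.064, -0.257], [0.078, -0.253], [0.092, -0.249], [0.105, -0.243], [0.119, -0.237], [0.131, -0.23], [0.144, -0.223], [0.156, -0.215], [0.167, -0.206], [0.178, -0.196], [0.188, -0.186], [0.198, -0.176]]
```

```bash
python3 -m inch '[{"offset":[0,-0.02,-0.26],"dr":[0,0,0],"fingers":0},{"offset":[0,0.02,-0.26],"dr":[0,0,0],"fingers":0},{"offset":[0,0.035,-0.26],"dr":[0,0,0],"fingers":0},{"offset":[0,0.05,-0.26],"dr":[0,0,0],"fingers":0},{"offset":[0,0.065,-0.26],"dr":[0,0,0],"fingers":0},{"offset":[0,0.08,-0.25],"dr":[0,0,0],"fingers":0},{"offset":[0,0.09,-0.25],"dr":[0,0,0],"fingers":0},{"offset":[0,0.105,-0.24],"dr":[0,0,0],"fingers":0}]'
```

```text
time_s: 14.45
tool_pos: [0.464, -0.2834, 0.2112]
orientation: [2.181, 2.26, -0.002]
force: [-2.4, -4.4, -1.7]
gripper_width: 0.119
grip_force: 58.9
```

```bash
python3 -m inch '[{"offset":[0,0.12,-0.24],"dr":[0,0,0],"fingers":0},{"offset":[0,0.13,-0.23],"dr":[0,0,0],"fingers":0},{"offset":[0,0.145,-0.22],"dr":[0,0,0],"fingers":0},{"offset":[0,0.155,-0.215],"dr":[0,0,0],"fingers":0},{"offset":[0,0.165,-0.205],"dr":[0,0,0],"fingers":0},{"offset":[0,0.18,-0.195],"dr":[0,0,0],"fingers":0},{"offset":[0,0.19,-0.185],"dr":[0,0,0],"fingers":0},{"offset":[0,0.2,-0.175],"dr":[0,0,0],"fingers":0}]'
python3 -m inch '[{"offset":[0,0,0],"dr":[0,0,0],"fingers":0},{"offset":[0,0,0],"dr":[0,0,0],"fingers":0},{"offset":[0,0,0],"dr":[0,0,0],"fingers":0},{"offset":[0,0,0],"dr":[0,0,0],"fingers":0},{"offset":[0,0,0],"dr":[0,0,0],"fingers":0}]'
python3 - <<'E'
from h import *
go([.53,-.283,.295]);s=arm.state();print("lid",np.degrees(np.arcsin((s["tool_pos"][2]-.1086)/.243)),s["qd"].round(4))
c=arm.camera("scene");P=pts(c);h=cv2.cvtColor(c["color"],cv2.COLOR_RGB2HSV)
m=(h[...,0]>105)&(h[...,0]<125)&(h[...,1]>170)&(P[...,0]<.72)&(P[...,1]<-.1)&(P[...,2]>.08)&(c["z_map"]>0)
q=P[m];a=np.polyfit(q[:,0]+.036*q[:,1],q[:,2],1);print("plane deg",np.degrees(np.arctan(a[0])),len(q))
cv2.imwrite("pics/s5.png",c["color"][...,::-1])
E
```

```text
time_s: 15.25
tool_pos: [0.5283, -0.2811, 0.295]
orientation: [2.181, 2.26, -0.002]
force: [-4.2, -4.3, 2.2]
gripper_width: 0.112
grip_force: 59.2
time_s: 15.75
tool_pos: [0.5272, -0.2811, 0.294]
orientation: [-2.182, -2.26, 0.003]
force: [-6.3, -3.0, 5.7]
gripper_width: 0.116
grip_force: 59.7
t 15.75 pos [ 0.5272 -0.2811  0.294 ] axes [[-0.035, 0.999, -0.001], [0.999, 0.035, -0.001], [-0.001, -0.001, -1.0]] F [-6.3 -3.   5.7] w 0.116
offset units [-0.04  0.05 -0.02]
lid 49.74115345478494 [ 0.0002 -0.002  -0.0003 -0.0001 -0.0002 -0.0017]
plane deg -49.58359461995472 6872
```

View pics/s5.png

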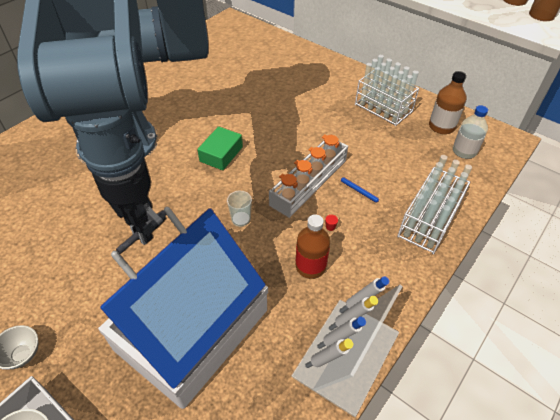

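The lid is open at about 49.7° (49.6° by the depth plane), held by the bar at px (145, 245) and still. All four caps are shut (288–330, 145–185), and the bystanders are unmoved.

```bash
python3 -c "
from bench import arm
print(arm.finish_job())"
```

```text
the job is handed in; nothing more can be done
None
```

I pressed both open caps shut while the lid was down; the lid is now open at about 50° and still, with the bar held in the fingers, and the job is handed in (no verdict came back).

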